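# Stack the wooden serving boards in the corner stand

## Robot

A 6-joint arm with a two-finger parallel gripper is mounted at the origin on the work surface. World frame = base frame: x ahead of the robot, y to its left, z up, the work surface at z = 0. Lengths are in m, angles in rad, forces in N, time in s.
With the tool pointing down it reaches from about 0.325 to 0.9 m from the base axis. Payload 3.5 kg.
Tool frame: the origin (TCP) lies between the finger pads; the fingertips stand 11 mm ahead of it and the grasp point (between the pads) lies 8 mm behind it; z points along the fingers, x is the direction in which the jaws open and shut, and the axes are right-handed (so a half turn about z gives the same grasp; the last joint's range is limited). The gripper opens to 85 mm and grips with 20 to 120 N. Pads are 22 mm wide; open, the fingers measure 114 mm over their backs; the gripper's body (76 mm by 85 mm) begins 54 mm behind the grasp point. The pads swing forward as they close: fully open they stand 13 mm farther back than shut.
Start: joints at [-1.303, 0.276, -0.026, 1.268, 0, 1.467], TCP at [0.226, -0.583, 0.242] pointing down, gripper open.
Joint ranges: [-3.12, 3.12], [-0.85, 1.88], [-1.08, 1.24], [-1.95, 2.15], [-1.57, 1.53], [-3.14, 3.14]. Speed limits (rad/s): [2.57, 2.57, 3.14, 3.14, 3.14, 3.14].

## Interface

Orientations are given as a unit quaternion [w, x, y, z].
In Python, from cell import robot gives the robot as it stands.
- The arm moves only by the shell command python3 -m jog 'ROWS' [OPENING] [FORCE]. ROWS is JSON, a list of rows, each a list of 2 entries, a list of its own where there are three numbers: the shift along the tool's x, y, z in mm, then the turn about the tool's z in rad. A call has 1 to 20 rows; each row is the pose to reach, as a shift and turn from the pose measured when the call began, along the tool's axes at that moment; what a row does not reach only later rows make up. A row lasts 1/8 s, in which the tool goes at most 62.5 mm and 10.7 degrees, less where a joint would pass 70% of its speed; a pose out of reach is approached as far as the arm can. A call with a gripper value outside its range is refused whole. OPENING is the finger opening in mm, from 0 to 85.4, set as the call begins (- or left out, the last holds). The fingers move at their own pace and stop on an object; FORCE is the grip in N (left out, the last holds). Time passes only in rows, so rows that repeat a pose let the fingers close. It gives the time, the measured TCP pose, the force and the opening at its end, in the units of the state.
- robot.get_obs(): the state, without advancing time (a new reading comes with each control period).
- robot.snapshot(name): name is "scene" or "top"; returns a dict with "pixels" (400x640x3 uint8, red, green, blue), "fov_y" (degrees; the focal length in pixels is half the picture's height over the tangent of half this angle, whatever the lens; pixels are square), "cx", "cy" (the principal point, pixels), "k1" (the pictures are not rectified: a ray, as slopes to the right and down, at radius r is drawn at 1 + k1 r^2 times it, then the intrinsics apply), "eye" and "orientation" of the camera in the world. Camera axes: x right, y up, looking along -z (the intrinsics and any distortion apply to the point x, -y, -z); pixel columns grow to the right and rows downward; lengths in m; the calibration is good to about 2 mm. A picture is of the moment at which its call begins. There is no depth.
- robot.finish_job(): hands the job in, once; it reports no verdict.
The state is a dict: "clock": time; "qpos": joint angles; "joint_velocities": joint speeds; "joint_efforts": joint torques, N m; "position": TCP position; "eef_rot": TCP orientation; "contact_force": force on the tool from outside, world axes, zero at the start; "moment": the same for the moment, N m; "opening": opening from 0.0 (shut) to 1.0 (fully open).
Only numpy, scipy, OpenCV 4.12 (cv2) and the standard library are available. Lean on these libraries where they do the work, as an engineer would, in place of code of your own. Each camera call takes 0.05 s, during which the arm holds its last target. There are 200 camera calls.

## Task

Put the three wooden serving boards away in the blue corner stand, one at a time: the largest at the bottom, then the medium one, then the smallest on top, each lying flat with its length along the stand and pushed snugly up against both of the stand's fences. Leave the black slate, the marble board and the salt and pepper pots where they are.

Things in the scene. Friction and masses are not known exactly. Their poses are not given: they have to be found in the camera images.
- board_large: The largest light-wood board, 170 x 66 x 12 mm, loose, about 0.1 kg, lying flat on the counter. Origin: centre of the underside. Body x runs along the length, y across the width, z up.
- board_medium: The medium light-wood board, 140 x 56 x 12 mm, loose, lying flat on the counter. Origin: centre of the underside. Body x runs along the length, y across the width, z up.
- board_small: The smallest light-wood board, 110 x 46 x 12 mm, loose, lying flat on the counter. Origin: centre of the underside. Body x runs along the length, y across the width, z up.
- stand: Blue fixed corner stand: base 176 (x) x 76 (y) x 8 mm; two fences outside its edges, 8 mm thick, tops 48 mm above the counter, meet at one corner. End fence: at the -x edge, 62 mm along y from the corner. Back fence: at the -y edge, only the first 30 mm along x, leaving room for a finger beside a board's middle. Other edges open. Origin: centre of the base's underside; z up.
- corner (a point): Inner corner of the stand, where both fences' inner faces meet the base's top, 8 mm above the counter. x runs away from the end fence along the stand's length, y away from the back fence across its width, z up. A snug board has its centre half its length along x and half its width along y from here.
- slate: Black slate board, 150 x 60 x 10 mm, loose, to be left alone. Origin: centre of the underside. Body x runs along the length, y across the width, z up.
- marble_board: White veined marble board, 130 x 60 x 12 mm, loose, to be left alone. Origin: centre of the underside. Body x runs along the length, y across the width, z up.
- salt: White ceramic salt pot with a steel top, 34 mm across, 46 mm tall, loose, to be left alone. Origin: centre of the underside.
- pepper: Black pepper pot with a steel top, 34 mm across, 46 mm tall, loose, to be left alone. Origin: centre of the underside.
Not all that is in view belongs to the job. Of the things shaped like the stand, the blue one is meant.

How it is judged:
On the way, in this order (a step that is already met when the one before it is completed fails the run):
1. the largest wooden board lies snug in the corner, on the base (x of board_large in the frame of corner between 0.082 and 0.09 m and y of board_large in the frame of corner between 0.03 and 0.038 m and z of board_large in the frame of corner between -0.003 and 0.003 m and angle between the x axis of board_large and the x axis of corner, either way round below 0.06 rad and angle between board_large's own z axis and vertical below 0.05 rad), for 0.2 s.
2. the medium wooden board lies snug in the corner, on the largest (x of board_medium in the frame of corner between 0.067 and 0.075 m and y of board_medium in the frame of corner between 0.025 and 0.033 m and z of board_medium in the frame of corner between 0.009 and 0.015 m and angle between the x axis of board_medium and the x axis of corner, either way round below 0.06 rad and angle between board_medium's own z axis and vertical below 0.05 rad), for 0.2 s.
3. the smallest wooden board lies snug in the corner, on the medium one (x of board_small in the frame of corner between 0.052 and 0.06 m and y of board_small in the frame of corner between 0.02 and 0.028 m and z of board_small in the frame of corner between 0.021 and 0.027 m and angle between the x axis of board_small and the x axis of corner, either way round below 0.06 rad and angle between board_small's own z axis and vertical below 0.05 rad), for 0.2 s.
At the end, for the whole second after the job is handed in: The wooden boards lie stacked in the stand: largest on the base, then medium, smallest on top; heights within 3 mm, flat within 0.05 rad, lengths along the stand within 0.06 rad, each centre at most 5 mm further from either fence than when touching; released and at rest (all of step 1 and all of step 2 and all of step 3 and linear speed of each of board_large, board_medium, board_small below 0.02 m/s and angular speed of each of board_large, board_medium, board_small below 0.2 rad/s).
It fails at once if the slate is moved by more than 15 mm (distance of slate from where it was at the start of the episode above 0.015 m).
It fails at once if the marble board is moved by more than 15 mm (distance of marble_board from where it was at the start of the episode above 0.015 m).
It fails at once if the salt pot is moved by more than 15 mm (distance of salt from where it was at the start of the episode above 0.015 m).
It fails at once if the pepper pot is moved by more than 15 mm (distance of pepper from where it was at the start of the episode above 0.015 m).
It also fails if it takes over 109 s, if anything falls off the work surface, if the arm or the gripper's body presses on something with over 40 N, if the wrist force passes 120 N, or if a joint passes its speed limit or range.

## Working session

There is one attempt and no reset: what is moved stays moved. The work goes in short steps, Python scripts to look and compute and a shell command to move; the robot and the scene stay as the last step left them, time stands still between calls to the robot, and variables do not carry over. Pictures are saved under pics/ and viewed, about 12 in all and at most 16, crops included, and the job is handed in when it is done.

```bash
mkdir -p pics; ls
cat > h.py <<'E'
import numpy as np, cv2
from cell import robot
from scipy.spatial.transform import Rotation as R
def snap(cam,name,crop=None,s=1):
    d=robot.snapshot(cam); im=d["pixels"][:,:,::-1].copy()
    cv2.imwrite(f'pics/{name}_full.png',im)
    if crop: u0,v0,u1,v1=crop; im=im[v0:v1,u0:u1]
    im=cv2.resize(im,None,fx=s,fy=s,interpolation=cv2.INTER_CUBIC)
    cv2.imwrite(f'pics/{name}.png',im); return d
def rot(q): return R.from_quat([q[1],q[2],q[3],q[0]])
def world(d,uv,z):
    f=200/np.tan(np.radians(d["fov_y"])/2)
    K=np.array([[f,0,d["cx"]],[0,f,d["cy"]],[0,0,1]])
    p=cv2.undistortPoints(np.array(uv,float).reshape(-1,1,2),K,np.array([d["k1"],0,0,0,0]))[:,0]
    r=rot(d["orientation"]).apply(np.c_[p[:,0],-p[:,1],-np.ones(len(p))])
    e=np.array(d["eye"]); z=np.broadcast_to(z,len(p))
    return e+r*((z-e[2])/r[:,2])[:,None]
def pix(d,P):
    f=200/np.tan(np.radians(d["fov_y"])/2)
    c=rot(d["orientation"]).inv().apply(np.atleast_2d(P)-np.array(d["eye"]))
    x=c[:,0]/-c[:,2];y=-c[:,1]/-c[:,2];g=1+d["k1"]*(x*x+y*y)
    return np.c_[f*x*g+d["cx"],f*y*g+d["cy"]]
def state():
    o=robot.get_obs(); m=rot(o["eef_rot"]).as_matrix()
    print('t',round(o["clock"],2),'p',np.round(o["position"],4),'x',np.round(m[:,0],3),'y',np.round(m[:,1],3),'z',np.round(m[:,2],3),'F',np.round(o["contact_force"],1),'op',round(o["opening"],3)); return o,m
E
python3 - <<'E'
from h import *
for c in("top","scene"):
    d=snap(c,c+"0"); print({k:d[k] for k in d if k!="pixels"})
state(); print(np.round(robot.get_obs()["qpos"],3))
E
```

```text
pics
{'fov_y': 43.83472104031399, 'cx': 320.19875837101694, 'cy': 191.06443905862918, 'k1': -0.13105229686659384, 'eye': array([0.28442089, 0.0785039 , 1.37022769]), 'orientation': array([ 0.70780308,  0.04485854, -0.05375526, -0.70293164])}
{'fov_y': 43.80201319699613, 'cx': 320.0068919679633, 'cy': 195.50170251216838, 'k1': -0.018181323043597306, 'eye': array([ 1.22967956, -0.36409225,  1.07357231]), 'orientation': array([0.8063433 , 0.30669368, 0.17479917, 0.47454687])}
t 0.1 p [ 0.2263 -0.5819  0.2412] x [ 0.362 -0.932 -0.002] y [-0.932 -0.362 -0.   ] z [-0.001  0.002 -1.   ] F [-0.1 -0.   0.8] op 1.0
[-1.303  0.277 -0.028  1.268 -0.     1.467]
```

View pics/top0.png

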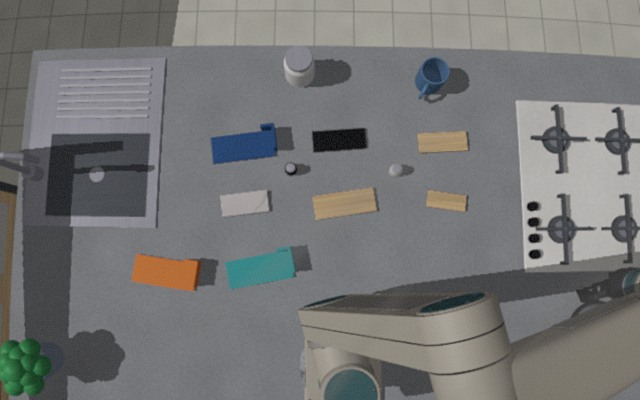

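View pics/scene0.png

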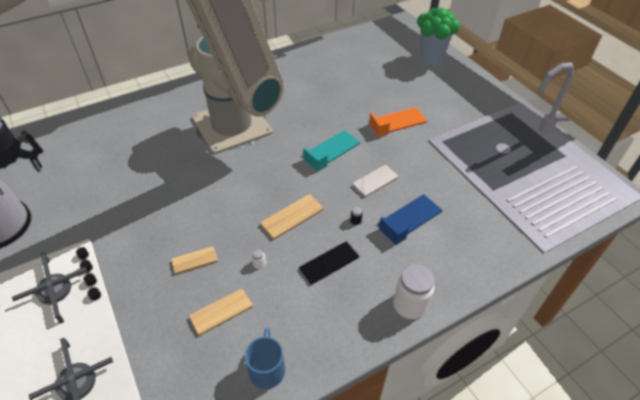

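Top view: wooden boards – large (345,203), medium (442,142), small (446,200). Stand-like objects: blue (244,145), teal (260,268) and orange (166,271); the blue one is meant. Slate is at (339,140), marble at (245,203), pepper at (291,169), salt at (396,170). I'll check these choices in a close crop.

Run:
```python
from h import *
im=cv2.imread('pics/top0_full.png')
a=cv2.resize(im[115:225,200:330],None,fx=6,fy=5.4*6/5.4,interpolation=cv2.INTER_CUBIC)[:600]
b=cv2.resize(im[120:220,305:475],None,fx=4.6,fy=4.6,interpolation=cv2.INTER_CUBIC)
a=cv2.resize(im[120:220,200:330],None,fx=6,fy=6,interpolation=cv2.INTER_CUBIC)
cv2.imwrite('pics/ca.png',a);cv2.imwrite('pics/cb.png',b)
```

```text
(no output)
```

View pics/ca.png

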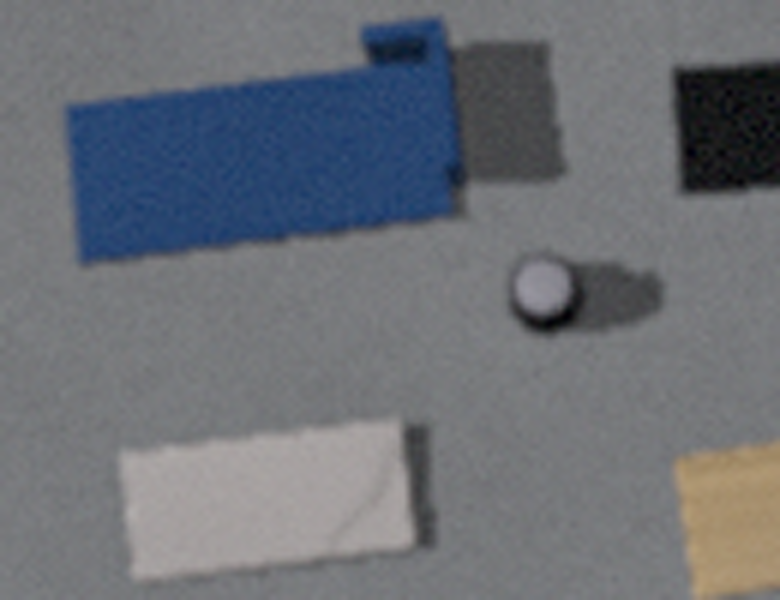

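View pics/cb.png

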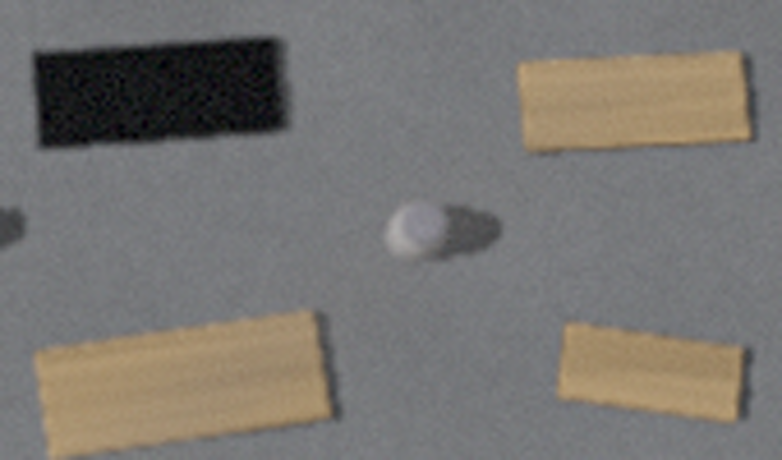

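Crop confirms the blue stand at (244,145): end fence at its right end, back fence stub at the upper right, and the inner corner upper right. So stand x points image left and stand y points image down. The wooden boards are as listed.

```bash
cat >> h.py <<'E'
def boards(d):
    hsv=cv2.cvtColor(d["pixels"],cv2.COLOR_RGB2HSV); m=cv2.inRange(hsv,(10,60,90),(30,255,255))
    out=[]
    for c in cv2.findContours(m,cv2.RETR_EXTERNAL,cv2.CHAIN_APPROX_NONE)[0]:
        if cv2.contourArea(c)<300: continue
        w=world(d,c.reshape(-1,2),0.012)[:,:2].astype(np.float32)
        (x,y),(a,b),t=cv2.minAreaRect(w*1000)
        if a<b: a,b,t=b,a,t+90
        out.append((x,y,a,b,t))
    return out
E
python3 - <<'E'
from h import *
d=robot.snapshot("top")
for b in boards(d): print(np.round(b,1))
c=np.array([[68,105],[80,263],[456,213]])/6+[200,120]-0.4
w=world(d,c,0.008)*1000; print(np.round(w,1)); 
l=w[2]-w[1]; s=w[1]-w[0]
print(np.hypot(*l[:2]),np.hypot(*s[:2]),np.degrees(np.arctan2(l[1],l[0])),np.degrees(np.arctan2(s[1],s[0])))
o=np.array([[545,278],])/6+[200,120]; print('pepper',world(d,o,0.046)*1000)
# fit stand
from scipy.optimize import least_squares
L=np.array([[176,0],[176,76],[0,76]])
def f(p):
    t=p[2]; X=np.array([np.cos(t),np.sin(t)]);Y=np.array([-np.sin(t),np.cos(t)])
    return (p[:2]+L[:,:1]*X+L[:,1:]*Y-w[:,:2]).ravel()
r=least_squares(f,[600,50,1.6]); print('corner',r.x,r.fun)
t=r.x[2]; X=np.array([np.cos(t),np.sin(t)]);Y=np.array([-np.sin(t),np.cos(t)])
P=[np.r_[r.x[:2]+a*X+b*Y,z]/1000 for a,b,z in[(0,0,8),(176,0,8),(176,76,8),(0,76,8),(-8,-8,48),(30,-8,48),(30,0,48),(0,0,48),(0,62,48),(-8,62,48)]]
q=(pix(d,P)-[200,120]+.5)*6; print(np.round(q))
im=cv2.imread('pics/ca.png')
for u in q: cv2.circle(im,tuple(int(v) for v in u),3,(0,0,255),-1)
cv2.imwrite('pics/ca2.png',im)
E
```

```text
[250.9 483.7 185.4  84.   82.7]
[248.  956.1 444.5  50.6   3.6]
[ 451.3 -288.9  111.8   46.2   82.2]
[442.4  -4.8 170.3  66.   98.7]
[ 619.4 -284.3  142.2   57.    93.9]
[[627.4 371.5   8. ]
 [551.6 362.7   8. ]
 [576.5 187.3   8. ]]
177.18978884328808 76.2693118061959 -81.93796076321054 -173.3724838230273
pepper [[537.56523765 142.33240182  46.        ]]
corner [651.43813589 197.89010043   1.70820503] [-0.06995285  0.7059405   0.40604125 -0.90172735 -0.3360884   0.19578685]
[[437.  58.]
 [ 67. 106.]
 [ 83. 263.]
 [456. 214.]
 [446.  16.]
 [363.  26.]
 [365.  43.]
 [430.  35.]
 [446. 166.]
 [463. 164.]]
```

View pics/ca2.png

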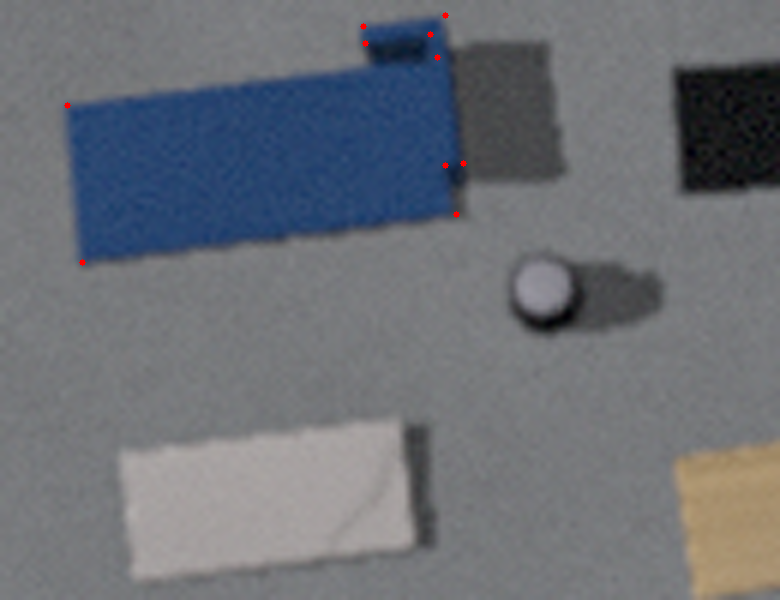

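The projected stand model matches the picture to about 1 mm (corner ≈ (651,198) mm, stand x at yaw 97.9°). Next, set out above the large board.

```bash
cat >> h.py <<'E'
C=np.array([651.4,197.9,8.]); YAW=97.9
def st(a,b,z):
    t=np.radians(YAW); return C+[a*np.cos(t)-b*np.sin(t),a*np.sin(t)+b*np.cos(t),z]
def rel(P,boardyaw):
    "tool shift (mm) and turn to put TCP at P with jaws across a board of this yaw"
    o,m=state(); s=m.T@(np.array(P)-np.array(o["position"])*1000)
    y=np.arctan2(m[1,0],m[0,0]); t=-(np.radians(boardyaw-90)-y); t=(t+np.pi)%(2*np.pi)-np.pi
    print('shift',np.round(s,1),'turn',round(t,3))
def instand():
    o,m=state(); t=np.radians(YAW); v=np.array(o["position"])*1000-C; c,s=np.cos(t),np.sin(t)
    F=o["contact_force"]
    print('TCP in stand',np.round([c*v[0]+s*v[1],-s*v[0]+c*v[1],v[2]],1),'F stand',np.round([c*F[0]+s*F[1],-s*F[0]+c*F[1],F[2]],1),'yawerr deg',round(np.degrees(np.arctan2(m[1,0],m[0,0]))-YAW+90,2))
    for nm,q in(('+x',(10,0)),('+y',(0,10))):
        print('10mm stand',nm,'= tool',np.round(m.T@np.array([c*q[0]-s*q[1],s*q[0]+c*q[1],0]),2))
E
python3 -c "
from h import *
rel([442.4,-4.8,150],98.7)"
```

```text
t 0.15 p [ 0.2263 -0.582   0.2414] x [ 0.362 -0.932 -0.002] y [-0.932 -0.362 -0.   ] z [-0.     0.002 -1.   ] F [-0.6  0.7  0.3] op 1.0
shift [-459.5 -410.5   92.3] turn -1.352
```

```bash
python3 -m jog '[[[-230,-205,20],-0.6],[[-459,-410,60],-1.352],[[-459,-410,92],-1.352],[[-459,-410,92],-1.352],[[-459,-410,92],-1.352],[[-459,-410,92],-1.352],[[-459,-410,92],-1.352],[[-459,-410,92],-1.352],[[-459,-410,92],-1.352],[[-459,-410,92],-1.352],[[-459,-410,92],-1.352],[[-459,-410,92],-1.352],[[-459,-410,92],-1.352],[[-459,-410,92],-1.352]]' 85
python3 -c "
from h import *
rel([442.4,-4.8,40],98.7)
snap('scene','s1',(230,160,390,280),5)"
```

```text
clock: 1.9
position: [0.442, -0.0067, 0.1505]
eef_rot: [-0.001, 0.997, 0.075, -0.0]
contact_force: [0.6, 0.0, -0.1]
opening: 0.993
t 1.9 p [ 0.442  -0.0067  0.1505] x [0.989 0.149 0.   ] y [ 0.149 -0.989 -0.002] z [-0.     0.002 -1.   ] F [ 0.6  0.  -0.1] op 0.993
shift [  0.7  -1.6 110.5] turn -0.003
```

View pics/s1.png

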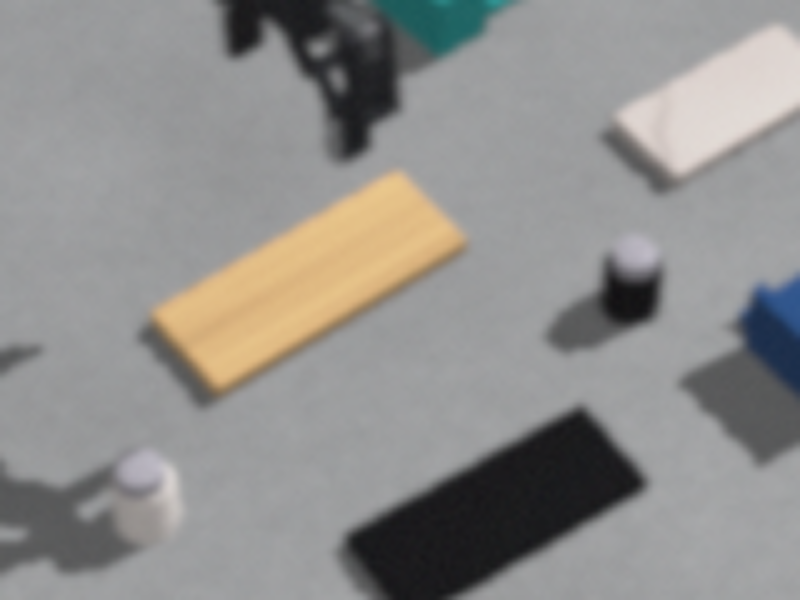

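```bash
python3 -c "
from h import *
d=robot.snapshot('scene')
w=world(d,np.array([[150,318],[400,172],[467,240],[218,392]])/5+[230,160]-.4,.012)*1000
print(np.round(w,1),np.round(w.mean(0),1)); e=(w[1]+w[2]-w[0]-w[3]); print(np.degrees(np.arctan2(e[1],e[0])))
"
python3 -m jog '[[[1,-2,60],0],[[1,-2,110],0],[[1,-2,125],0],[[1,-2,130],0],[[1,-2,130],0]]' 78
```

```text
[[427.9 -91.4  12. ]
 [400.3  77.5  12. ]
 [462.6  86.1  12. ]
 [490.4 -80.7  12. ]] [445.3  -2.1  12. ]
99.37830158654893
clock: 2.62
position: [0.4442, -0.0045, 0.0217]
eef_rot: [-0.001, 0.997, 0.075, 0.001]
contact_force: [0.7, 0.7, 0.5]
opening: 0.908
```

```bash
for i in 1 2 ; do :; done; python3 -m jog '[[[0,0,3],0],[[0,0,6],0],[[0,0,6],0]]' 78; python3 -m jog '[[[0,0,2],0],[[0,0,4],0],[[0,0,4],0]]' 78
```

```text
clock: 3.0
position: [0.4444, -0.0045, 0.0159]
eef_rot: [-0.0, 0.997, 0.075, 0.001]
contact_force: [0.1, 0.3, 0.1]
opening: 0.914
clock: 3.38
position: [0.4441, -0.0044, 0.0117]
eef_rot: [-0.001, 0.997, 0.075, 0.001]
contact_force: [-0.2, 0.2, 0.2]
opening: 0.913
```

```bash
python3 -m jog '[[[0,0,2],0],[[0,0,4],0],[[0,0,4],0]]' 78; python3 -m jog '[[[0,0,0],0],[[0,0,0],0],[[0,0,0],0],[[0,0,0],0],[[0,0,0],0]]' 40 40; python3 -c "
from h import *
state();snap('scene','s2',(230,160,390,280),5)"
```

```text
clock: 3.75
position: [0.4439, -0.0044, 0.0074]
eef_rot: [-0.001, 0.997, 0.075, 0.001]
contact_force: [0.3, 0.6, -0.4]
opening: 0.917
clock: 4.38
position: [0.4439, -0.0044, 0.0078]
eef_rot: [-0.001, 0.997, 0.075, 0.001]
contact_force: [-1.4, -0.1, 5.3]
opening: 0.755
t 4.38 p [ 0.4439 -0.0044  0.0078] x [0.989 0.149 0.002] y [ 0.149 -0.989 -0.001] z [ 0.002  0.001 -1.   ] F [-1.4 -0.1  5.3] op 0.755
```

View pics/s2.png

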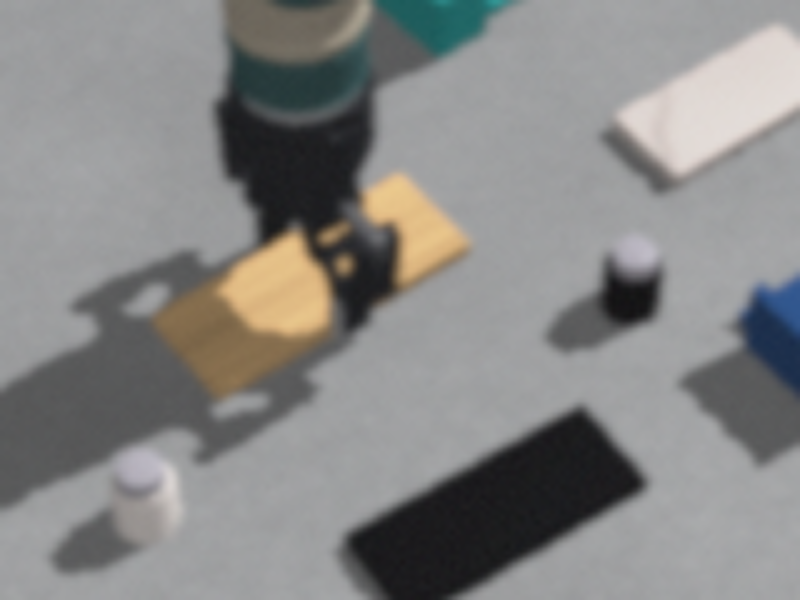

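```bash
python3 -m jog '[[[0,0,-40],0],[[0,0,-95],0],[[0,0,-95],0]]' - 60; python3 -c "
from h import *
rel(st(97,45,92),YAW);snap('scene','s3',(230,120,390,240),5)"
```

```text
clock: 4.8
position: [0.448, -0.0051, 0.1068]
eef_rot: [0.001, 0.997, 0.075, 0.006]
contact_force: [0.5, -1.2, -1.0]
opening: 0.75
t 4.8 p [ 0.448  -0.0051  0.1068] x [0.989 0.149 0.011] y [ 0.149 -0.989  0.002] z [ 0.012 -0.    -1.   ] F [ 0.5 -1.2 -1. ] op 0.75
shift [ 187.4 -268.     8.4] turn 0.012
```

View pics/s3.png

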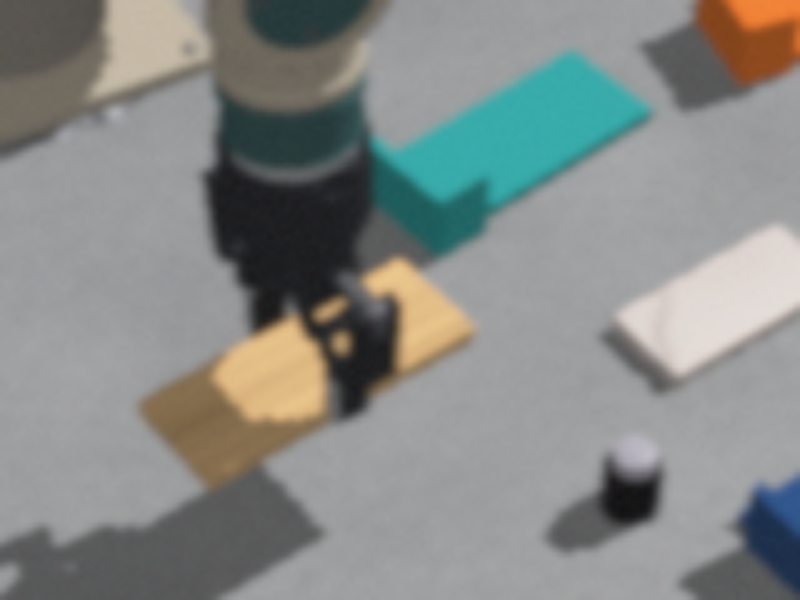

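The large board is held level in the jaws. Next, carry it over the stand.

```bash
python3 -m jog '[[[30,-45,0],0],[[75,-105,0],0],[[115,-165,4],0],[[150,-215,6],0.012],[[175,-250,8],0.012],[[187,-268,8],0.012],[[187,-268,8],0.012],[[187,-268,8],0.012]]'; python3 -c "
from h import *
rel(st(97,45,30),YAW); instand()
im=snap('top','s4',(195,110,335,210),5)"
```

```text
clock: 5.85
position: [0.5891, 0.2869, 0.0956]
eef_rot: [0.001, 0.998, 0.069, 0.001]
contact_force: [-0.9, -0.1, -2.3]
opening: 0.751
t 5.85 p [0.5891 0.2869 0.0956] x [0.991 0.137 0.003] y [ 0.137 -0.991  0.002] z [ 0.003 -0.001 -1.   ] F [-0.9 -0.1 -2.3] op 0.751
shift [ 4.3 -0.4 57.6] turn -0.0
t 5.85 p [0.5891 0.2869 0.0956] x [0.991 0.137 0.003] y [ 0.137 -0.991  0.002] z [ 0.003 -0.001 -1.   ] F [-0.9 -0.1 -2.3] op 0.751
TCP in stand [96.7 49.5 87.6] F stand [ 0.   0.9 -2.3] yawerr deg -0.03
10mm stand +x = tool [ -0.   -10.    -0.02]
10mm stand +y = tool [-10.     0.    -0.03]
```

View pics/s4.png

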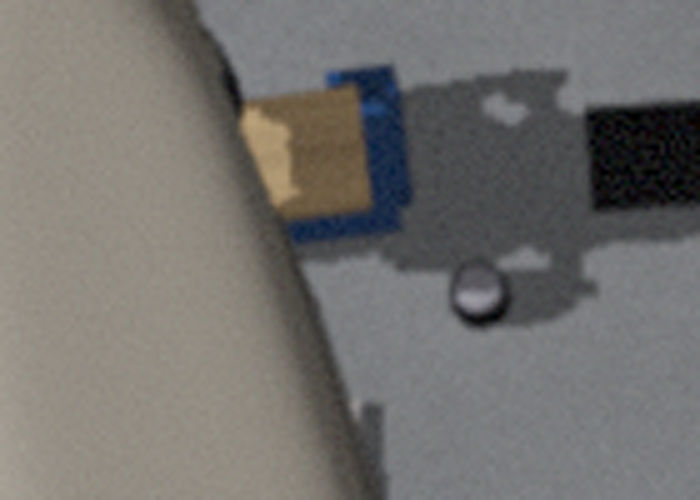

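Over the stand: board end at crop (357–372, 88–208), parallel to the end fence and clear of it by roughly 10 mm. Lower, then nudge.

```bash
python3 -m jog '[[[4,0,30],0],[[4,0,60],0],[[4,0,72],0],[[4,0,76],0],[[4,0,76],0],[[4,0,76],0]]'; python3 -c "
from h import *
instand()"
```

```text
clock: 6.65
position: [0.5946, 0.2875, 0.0215]
eef_rot: [0.0, 0.998, 0.068, 0.003]
contact_force: [0.6, 0.5, -1.2]
opening: 0.747
t 6.65 p [0.5946 0.2875 0.0215] x [0.991 0.136 0.006] y [ 0.136 -0.991  0.001] z [ 0.006 -0.    -1.   ] F [ 0.6  0.5 -1.2] op 0.747
TCP in stand [96.5 44.  13.5] F stand [ 0.5 -0.7 -1.2] yawerr deg -0.06
10mm stand +x = tool [ -0.01 -10.    -0.01]
10mm stand +y = tool [-10.     0.01  -0.06]
```

```bash
python3 -m jog '[[[0,0,2],0],[[0,0,4],0],[[0,2,4],0],[[0,4,4],0],[[0,6,4],0],[[0,8,4],0],[[0,9,4],0],[[0,9,4],0]]'; python3 -c "
from h import *
instand()"
```

```text
clock: 7.65
position: [0.5959, 0.2784, 0.0175]
eef_rot: [0.0, 0.998, 0.068, 0.003]
contact_force: [0.5, -0.4, -1.8]
opening: 0.75
t 7.65 p [0.5959 0.2784 0.0175] x [0.991 0.136 0.006] y [ 0.136 -0.991  0.001] z [ 0.006 -0.    -1.   ] F [ 0.5 -0.4 -1.8] op 0.75
TCP in stand [87.4 43.9  9.5] F stand [-0.5 -0.5 -1.8] yawerr deg -0.07
10mm stand +x = tool [ -0.01 -10.    -0.01]
10mm stand +y = tool [-10.     0.01  -0.06]
```

```bash
for i in 1 2 3; do python3 -m jog '[[[0,1,0],0],[[0,2,0],0],[[0,2,0],0]]'|grep -E 'pos|contact'; done; python3 -c "
from h import *
instand()"
```

```text
position: [0.596, 0.2776, 0.0177]
contact_force: [-1.1, 4.3, -0.6]
position: [0.596, 0.2775, 0.0179]
contact_force: [-1.8, 7.2, -0.1]
position: [0.5959, 0.2775, 0.0182]
contact_force: [-2.4, 8.0, -0.8]
t 8.78 p [0.5959 0.2775 0.0182] x [0.99  0.138 0.006] y [ 0.138 -0.99  -0.01 ] z [ 0.005  0.011 -1.   ] F [-2.4  8.  -0.8] op 0.752
TCP in stand [86.5 44.  10.2] F stand [ 8.3  1.3 -0.8] yawerr deg 0.05
10mm stand +x = tool [  0.01 -10.     0.1 ]
10mm stand +y = tool [-10.    -0.01  -0.06]
```

Contact with the end fence at TCP x = 86.5. Next, the back fence (tool +x).

```bash
python3 -m jog '[[[2,-1,0],0],[[4,-1,0],0],[[6,-1,0],0],[[8,-1,0],0],[[9,-1,0],0],[[9,-1,0],0]]'; for i in 1 2 3; do python3 -m jog '[[[1,0,0],0],[[2,0,0],0],[[2,0,0],0]]'|grep -E 'pos|contact'; done; python3 -c "
from h import *
instand()"
```

```text
clock: 9.52
position: [0.6048, 0.2796, 0.0182]
eef_rot: [-0.005, 0.998, 0.069, 0.003]
contact_force: [-0.1, -0.2, -1.3]
opening: 0.748
position: [0.606, 0.2797, 0.018]
contact_force: [-2.6, -0.5, -0.6]
position: [0.6062, 0.2798, 0.0174]
contact_force: [-4.5, 0.2, 0.5]
position: [0.6063, 0.2798, 0.0169]
contact_force: [-6.6, -0.2, 2.3]
t 10.65 p [0.6063 0.2798 0.0169] x [ 0.991  0.137 -0.003] y [ 0.137 -0.991 -0.01 ] z [-0.004  0.009 -1.   ] F [-6.6 -0.2  2.3] op 0.748
TCP in stand [87.3 33.4  8.9] F stand [0.7 6.5 2.3] yawerr deg -0.01
10mm stand +x = tool [ -0.  -10.    0.1]
10mm stand +y = tool [-10.     0.     0.03]
```

```bash
python3 -m jog '[[[0,1.5,0],0],[[0,1.5,1.5],0],[[0,2,2],0],[[0,2,2],0]]'; python3 -c "
from h import *
instand()"
```

```text
clock: 11.15
position: [0.6064, 0.279, 0.0162]
eef_rot: [-0.006, 0.998, 0.069, -0.002]
contact_force: [-7.7, 1.8, 7.4]
opening: 0.749
t 11.15 p [0.6064 0.279  0.0162] x [ 0.99   0.138 -0.003] y [ 0.138 -0.99  -0.012] z [-0.005  0.012 -1.   ] F [-7.7  1.8  7.4] op 0.749
TCP in stand [86.6 33.5  8.2] F stand [2.8 7.4 7.4] yawerr deg 0.01
10mm stand +x = tool [  0.   -10.     0.12]
10mm stand +y = tool [-10.    -0.     0.03]
```

Seated against both fences and the base. Release and lift.

```bash
python3 -m jog '[[[0,0,0],0],[[0,0,0],0],[[0,0,0],0],[[0,0,0],0],[[0,0,-3],0],[[0,0,-40],0],[[0,0,-90],0],[[0,0,-130],0],[[0,0,-160],0],[[0,0,-160],0]]' 80 ; python3 -c "
from h import *
o,m=state(); y=np.degrees(np.arctan2(m[1,0],m[0,0]))
rel([619.4,-284.3,150],93.9)"
```

```text
clock: 12.4
position: [0.6095, 0.2779, 0.1801]
eef_rot: [-0.007, 0.998, 0.069, 0.002]
contact_force: [0.1, -0.2, 1.3]
opening: 0.937
t 12.4 p [0.6095 0.2779 0.1801] x [0.99  0.138 0.004] y [ 0.138 -0.99  -0.014] z [ 0.002  0.014 -1.   ] F [ 0.1 -0.2  1.3] op 0.937
t 12.4 p [0.6095 0.2779 0.1801] x [0.99  0.138 0.004] y [ 0.138 -0.99  -0.014] z [ 0.002  0.014 -1.   ] F [ 0.1 -0.2  1.3] op 0.937
shift [-67.6 558.5  22.2] turn 0.07
```

```bash
python3 -m jog '[[[-8,60,0],0],[[-20,170,0],0.03],[[-34,280,5],0.07],[[-48,400,10],0.07],[[-60,500,15],0.07],[[-67,558,22],0.07],[[-67,558,22],0.07],[[-67,558,22],0.07],[[-67,558,22],0.07],[[-67,558,22],0.07],[[-67,558,22],0.07],[[-67,558,22],0.07]]' ; python3 -c "
from h import *
d=snap('top','s5',(195,110,335,210),5)
for b in boards(d): print(np.round(b,1))
import math
print('expected large', st(85,33,0), pix(d,[st(85,33,12)/1000]))
# scene check of medium
d=snap('scene','s6',(180,220,300,340),5); 
for b in boards(d): print('scene',np.round(b,1))
rel([619.4,-284.3,10],93.9)"
```

```text
clock: 13.9
position: [0.6196, -0.2819, 0.1495]
eef_rot: [-0.008, 0.999, 0.035, 0.001]
contact_force: [-0.1, -0.2, -0.8]
opening: 0.936
[250.2 484.2 184.3  83.3  83.2]
[246.5 956.  441.6  50.4   3.6]
[ 618.9 -268.2  110.    55.8   93.7]
[608.3 280.1 170.5  68.5  98.1]
expected large [607.0304013  277.55763436   8.        ] [[243.17625242 143.26948748]]
scene [ 622.2 -282.1  141.3   60.3   93.7]
scene [ 451.5 -310.9   64.    52.6   82.9]
scene [603.3 296.1 152.5  69.4  97.7]
scene [245.1 481.4 187.6 112.8  82.8]
scene [2.6910e+02 1.2329e+03 7.7130e+02 5.8440e+02 2.0000e-01]
scene [ 178.  1652.2  399.9  393.9  152.7]
t 14.0 p [ 0.6201 -0.282   0.1502] x [0.998 0.07  0.003] y [ 0.07  -0.997 -0.014] z [ 0.002  0.014 -1.   ] F [0.5 0.1 0.4] op 0.937
shift [ -1.2   4.2 140.1] turn 0.002
```

View pics/s5.png

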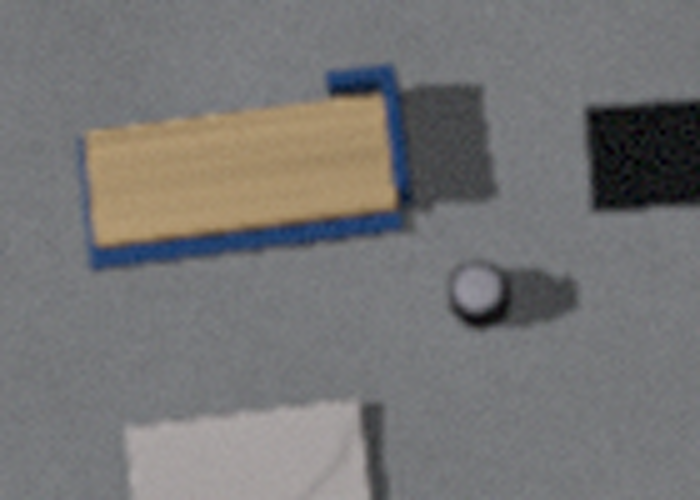

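Large board is snug in the stand (crop corners (85,130)–(398,212), blue margins only at open sides). Now the medium board.

```bash
python3 -m jog '[[[0,3,50],0],[[0,3,100],0],[[0,3,125],0],[[0,3,132],0],[[0,3,138],0],[[0,3,140],0],[[0,3,140],0]]' 76;  python3 -m jog '[[[0,0,0],0],[[0,0,0],0],[[0,0,0],0],[[0,0,0],0],[[0,0,0],0]]' 35 60; python3 -c "
from h import *
state()"; python3 -m jog '[[[0,0,-40],0],[[0,0,-85],0],[[0,0,-85],0]]'; python3 -c "
from h import *
rel(st(70+12,28+12,92),YAW);snap('scene','s7',(160,180,320,300),5)"
```

```text
clock: 14.88
position: [0.6213, -0.2834, 0.0113]
eef_rot: [-0.007, 0.999, 0.035, 0.002]
contact_force: [0.1, 0.3, -0.2]
opening: 0.886
clock: 15.5
position: [0.6224, -0.2841, 0.0129]
eef_rot: [-0.006, 0.999, 0.035, 0.003]
contact_force: [0.5, -0.3, 5.8]
opening: 0.63
t 15.5 p [ 0.6224 -0.2841  0.0129] x [0.998 0.07  0.007] y [ 0.07  -0.997 -0.011] z [ 0.006  0.012 -1.   ] F [ 0.5 -0.3  5.8] op 0.63
clock: 15.88
position: [0.6251, -0.287, 0.1027]
eef_rot: [-0.003, 0.999, 0.035, 0.007]
contact_force: [1.0, -0.7, -0.8]
opening: 0.633
t 15.88 p [ 0.6251 -0.287   0.1027] x [0.997 0.07  0.014] y [ 0.07  -0.998 -0.006] z [ 0.014  0.007 -1.   ] F [ 1.  -0.7 -0.8] op 0.633
shift [  14.7 -560.9    6.5] turn -0.068
```

View pics/s7.png

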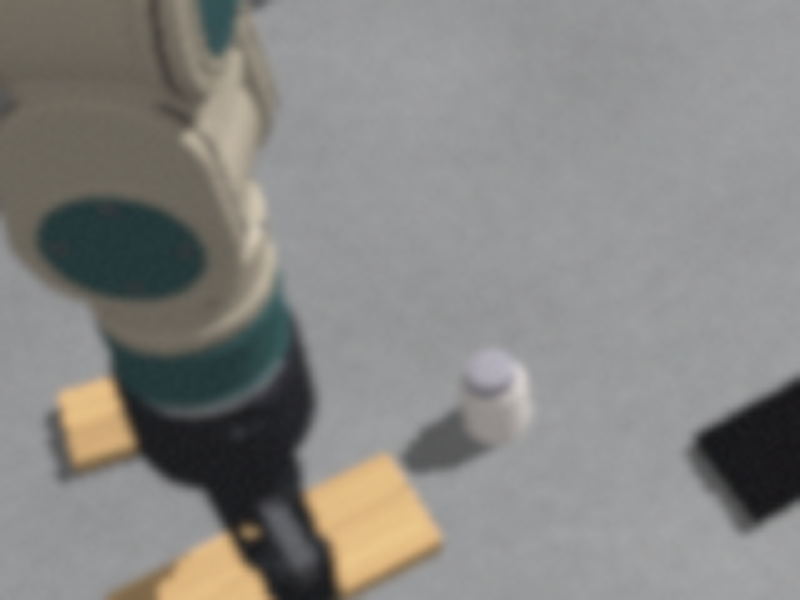

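Medium is held level, salt (crop 497,400) undisturbed. Carry to the stand.

```bash
python3 -m jog '[[[1,-40,0],0],[[4,-150,0],0],[[6,-270,0],-0.03],[[10,-400,0],-0.068],[[12,-500,0],-0.068],[[15,-561,0],-0.068],[[15,-561,0],-0.068],[[15,-561,0],-0.068],[[15,-561,0],-0.068],[[15,-561,0],-0.068],[[15,-561,0],-0.068],[[15,-561,0],-0.068]]'; python3 -c "
from h import *
rel(st(70+12,28+12,29),YAW); instand()"
```

```text
clock: 17.42
position: [0.5984, 0.2731, 0.1041]
eef_rot: [-0.004, 0.998, 0.068, 0.004]
contact_force: [0.3, 0.2, -2.1]
opening: 0.631
t 17.43 p [0.5984 0.2731 0.1041] x [0.991 0.136 0.009] y [ 0.136 -0.991 -0.007] z [ 0.008  0.008 -1.   ] F [ 0.3  0.2 -2.1] op 0.631
shift [ 1.6  0.2 67.2] turn -0.001
t 17.43 p [0.5984 0.2731 0.1041] x [0.991 0.136 0.009] y [ 0.136 -0.991 -0.007] z [ 0.008  0.008 -1.   ] F [ 0.3  0.2 -2.1] op 0.631
TCP in stand [81.8 42.1 96.1] F stand [ 0.2 -0.3 -2.1] yawerr deg -0.06
10mm stand +x = tool [ -0.01 -10.     0.07]
10mm stand +y = tool [-10.     0.01  -0.09]
```

```bash
python3 -m jog '[[[1,0,30],0],[[2,0,55],0],[[2,0,64],0],[[2,0,67],0],[[2,0,69],0],[[2,3,69],0],[[2,6,69],0],[[2,8,69],0],[[2,9,69],0],[[2,9,69],0]]'; python3 -c "
from h import *
instand()"
```

```text
clock: 18.68
position: [0.6022, 0.265, 0.0351]
eef_rot: [-0.004, 0.998, 0.068, 0.004]
contact_force: [-0.3, 1.1, -1.6]
opening: 0.633
t 18.68 p [0.6022 0.265  0.0351] x [0.991 0.136 0.009] y [ 0.136 -0.991 -0.007] z [ 0.008  0.008 -1.   ] F [-0.3  1.1 -1.6] op 0.633
TCP in stand [73.2 39.5 27.1] F stand [ 1.1  0.2 -1.6] yawerr deg -0.07
10mm stand +x = tool [ -0.01 -10.     0.07]
10mm stand +y = tool [-10.     0.01  -0.09]
```

```bash
for i in 1 2 3; do python3 -m jog '[[[0,1,0],0],[[0,2,0],0],[[0,2,0],0]]'|grep -E 'pos|contact'; done; python3 -c "
from h import *
instand()"
```

```text
position: [0.6023, 0.2641, 0.0353]
contact_force: [-0.9, 5.1, -0.8]
position: [0.6023, 0.2641, 0.0355]
contact_force: [-2.2, 7.8, -0.2]
position: [0.6022, 0.2641, 0.0357]
contact_force: [-1.7, 8.0, -0.2]
t 19.8 p [0.6022 0.2641 0.0357] x [0.99  0.138 0.009] y [ 0.139 -0.99  -0.018] z [ 0.006  0.019 -1.   ] F [-1.7  8.  -0.2] op 0.627
TCP in stand [72.3 39.6 27.7] F stand [ 8.1  0.5 -0.2] yawerr deg 0.06
10mm stand +x = tool [  0.01 -10.     0.18]
10mm stand +y = tool [-10.    -0.01  -0.09]
```

```bash
python3 -m jog '[[[2,-1,0],0],[[4,-1,0],0],[[6,-1,0],0],[[8,-1,0],0],[[9.5,-1,0],0],[[9.5,-1,0],0]]'; for i in 1 2 3; do python3 -m jog '[[[1,0,0],0],[[2,0,0],0],[[2,0,0],0]]'|grep -E 'pos|contact'; done; python3 -c "
from h import *
instand()"
```

```text
clock: 20.55
position: [0.6117, 0.2663, 0.0358]
eef_rot: [-0.009, 0.998, 0.069, 0.004]
contact_force: [-1.2, -0.6, -0.9]
opening: 0.629
position: [0.613, 0.2664, 0.0355]
contact_force: [-1.6, -0.2, -1.0]
position: [0.6132, 0.2664, 0.035]
contact_force: [-5.5, -0.8, 0.1]
position: [0.6133, 0.2664, 0.0344]
contact_force: [-6.3, -0.5, 2.8]
t 21.68 p [0.6133 0.2664 0.0344] x [ 0.99   0.138 -0.   ] y [ 0.138 -0.99  -0.018] z [-0.003  0.018 -1.   ] F [-6.3 -0.5  2.8] op 0.63
TCP in stand [73.1 28.4 26.4] F stand [0.3 6.3 2.8] yawerr deg 0.0
10mm stand +x = tool [  0.   -10.     0.18]
10mm stand +y = tool [-10.  -0.   0.]
```

```bash
python3 -m jog '[[[0,1.5,0],0],[[0,1.5,1],0],[[0,2,2],0],[[0,2,2],0]]'; python3 -c "
from h import *
instand()"
```

```text
clock: 22.18
position: [0.6133, 0.2656, 0.0333]
eef_rot: [-0.01, 0.998, 0.069, -0.001]
contact_force: [-6.3, 1.6, 5.1]
opening: 0.635
t 22.18 p [0.6133 0.2656 0.0333] x [ 0.99   0.138 -0.   ] y [ 0.138 -0.99  -0.021] z [-0.003  0.02  -1.   ] F [-6.3  1.6  5.1] op 0.635
TCP in stand [72.3 28.4 25.3] F stand [2.5 6.  5.1] yawerr deg 0.02
10mm stand +x = tool [  0.   -10.     0.21]
10mm stand +y = tool [-10.  -0.   0.]
```

```bash
python3 -m jog '[[[0,0,0],0],[[0,0,0],0],[[0,0,0],0],[[0,0,0],0],[[0,0,-3],0],[[0,0,-40],0],[[0,0,-90],0],[[0,0,-130],0],[[0,0,-140],0],[[0,0,-140],0]]' 70 ; python3 -c "
from h import *
rel([451.3,-288.9,150],82.2)"
```

```text
clock: 23.42
position: [0.614, 0.2628, 0.1737]
eef_rot: [-0.01, 0.998, 0.069, -0.0]
contact_force: [-0.2, 0.3, 0.2]
opening: 0.816
t 23.43 p [0.614  0.2628 0.1737] x [0.99  0.138 0.001] y [ 0.138 -0.99  -0.021] z [-0.002  0.021 -1.   ] F [-0.2  0.3  0.2] op 0.816
shift [-237.3  524.4   12.6] turn 0.274
```

```bash
python3 -m jog '[[[-23,50,0],0],[[-68,150,0],0.1],[[-113,250,3],0.2],[[-158,350,6],0.274],[[-205,450,10],0.274],[[-237,524,13],0.274],[[-237,524,13],0.274],[[-237,524,13],0.274],[[-237,524,13],0.274],[[-237,524,13],0.274],[[-237,524,13],0.274],[[-237,524,13],0.274],[[-237,524,13],0.274]]' ; python3 -c "
from h import *
d=snap('top','s8',(195,110,335,210),5)
for b in boards(d): print(np.round(b,1))
d=snap('scene','s9')
for b in boards(d): print('scene',np.round(b,1))
rel([451.3,-288.9,13],82.2)"
```

```text
clock: 25.05
position: [0.4517, -0.2868, 0.1493]
eef_rot: [-0.011, 0.998, -0.067, -0.002]
contact_force: [0.4, -0.5, -0.1]
opening: 0.819
[250.5 483.9 185.4  83.6  82.8]
[246.6 954.8 441.6  52.9   3.6]
[ 452.2 -281.4   97.    46.    81.9]
[609.7 280.4 170.4  71.7  98.4]
scene [ 454.9 -287.5  111.2   52.4   82.3]
scene [603.  295.9 152.8  68.7  97.6]
scene [246.6 482.5 188.5 114.2  81.2]
scene [ 269.7 1232.5  771.5  584.7    0. ]
scene [ 178.  1652.2  399.9  393.9  152.7]
t 25.15 p [ 0.4519 -0.2872  0.1496] x [ 0.991 -0.133 -0.005] y [-0.133 -0.991 -0.02 ] z [-0.002  0.021 -1.   ] F [-0.7 -0.4 -0.4] op 0.824
shift [  0.3   4.5 136.6] turn 0.003
```

View pics/s8.png

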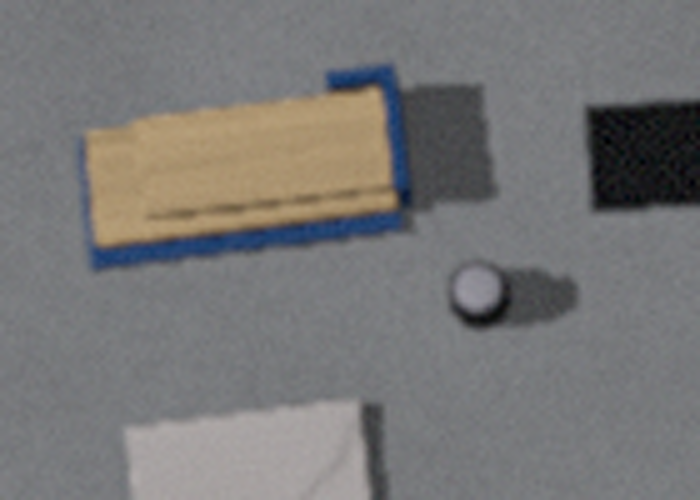

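Medium is snug on the large board (crop (135,120)–(395,190), touching both fences). Now the small one.

```bash
python3 -m jog '[[[0,3,50],0],[[1,3,100],0],[[1,3,125],0],[[1,3,132],0],[[1,3,135],0],[[1,3,135],0],[[1,3,135],0]]' 64;  python3 -m jog '[[[0,0,0],0],[[0,0,0],0],[[0,0,0],0],[[0,0,0],0],[[0,0,0],0]]' 25 60; python3 -c "
from h import *
state()"; python3 -m jog '[[[0,0,-40],0],[[0,0,-85],0],[[0,0,-85],0]]'; python3 -c "
from h import *
rel(st(55+12,23+12,105),YAW);snap('scene','s10',(100,190,260,310),5)"
```

```text
clock: 26.02
position: [0.4532, -0.2883, 0.0159]
eef_rot: [-0.01, 0.998, -0.067, -0.001]
contact_force: [0.2, 0.1, -0.4]
opening: 0.749
clock: 26.65
position: [0.4537, -0.2888, 0.0172]
eef_rot: [-0.009, 0.998, -0.067, -0.0]
contact_force: [-1.8, 1.4, 5.4]
opening: 0.508
t 26.65 p [ 0.4537 -0.2888  0.0172] x [ 0.991 -0.133 -0.001] y [-0.133 -0.991 -0.018] z [ 0.001  0.018 -1.   ] F [-1.8  1.4  5.4] op 0.508
clock: 27.02
position: [0.4566, -0.293, 0.1067]
eef_rot: [-0.006, 0.998, -0.067, 0.004]
contact_force: [0.9, -0.0, -0.8]
opening: 0.51
t 27.02 p [ 0.4566 -0.293   0.1067] x [ 0.991 -0.133  0.007] y [-0.133 -0.991 -0.013] z [ 0.008  0.012 -1.   ] F [ 0.9 -0.  -0.8] op 0.51
shift [  75.9 -567.6    1.6] turn -0.272
```

View pics/s10.png

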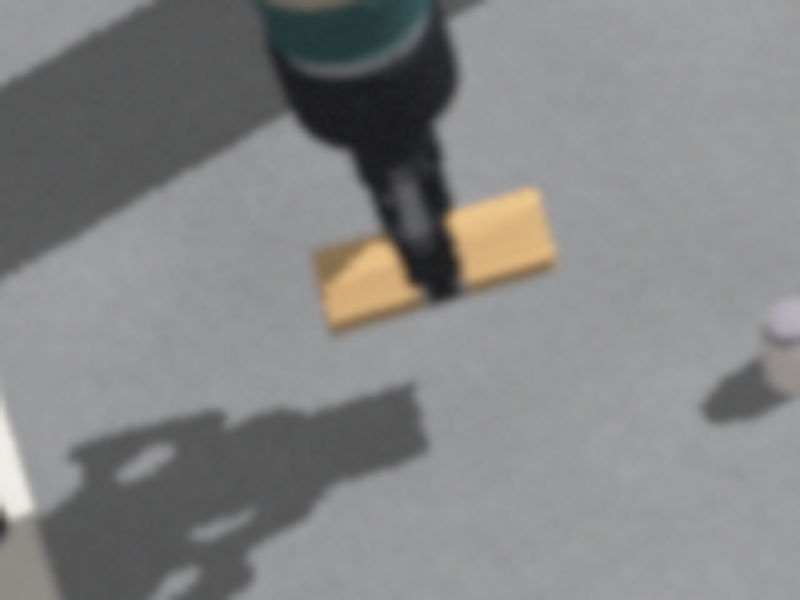

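Small is held (crop (313,250)–(555,265)). Carry to the stand.

```bash
python3 -m jog '[[[6,-45,-5],0],[[20,-150,-10],0],[[36,-270,-10],-0.1],[[52,-390,-10],-0.2],[[66,-490,-10],-0.272],[[76,-568,-10],-0.272],[[76,-568,-10],-0.272],[[76,-568,-10],-0.272],[[76,-568,-10],-0.272],[[76,-568,-10],-0.272],[[76,-568,-10],-0.272],[[76,-568,-10],-0.272],[[76,-568,-10],-0.272]]'; python3 -c "
from h import *
rel(st(55+12,23+12,45),YAW); instand()"
```

```text
clock: 28.7
position: [0.6054, 0.2594, 0.1228]
eef_rot: [-0.007, 0.998, 0.068, 0.002]
contact_force: [0.1, 0.0, 0.7]
opening: 0.504
t 28.7 p [0.6054 0.2594 0.1228] x [0.991 0.136 0.005] y [ 0.136 -0.991 -0.013] z [ 0.004  0.014 -1.   ] F [0.1 0.  0.7] op 0.504
shift [ 1.7  1.1 69.8] turn -0.001
t 28.7 p [0.6054 0.2594 0.1228] x [0.991 0.136 0.005] y [ 0.136 -0.991 -0.013] z [ 0.004  0.014 -1.   ] F [0.1 0.  0.7] op 0.504
TCP in stand [ 67.2  37.1 114.8] F stand [ 0.  -0.1  0.7] yawerr deg -0.08
10mm stand +x = tool [ -0.01 -10.     0.13]
10mm stand +y = tool [-10.     0.01  -0.06]
```

```bash
python3 -m jog '[[[1,0,30],0],[[2,1,55],0],[[2,1,66],0],[[2,1,70],0],[[2,1,72],0],[[2,4,72],0],[[2,7,72],0],[[2,9,72],0],[[2,9,72],0]]'; for i in 1 2 3; do python3 -m jog '[[[0,1,0],0],[[0,2,0],0],[[0,2,0],0]]'|grep -E 'pos|contact'; done; python3 -c "
from h import *
instand()"
```

```text
clock: 29.82
position: [0.609, 0.2516, 0.0509]
eef_rot: [-0.007, 0.998, 0.068, 0.002]
contact_force: [0.3, 0.2, 0.2]
opening: 0.503
position: [0.6092, 0.2507, 0.051]
contact_force: [-1.5, 4.4, 0.1]
position: [0.6092, 0.2506, 0.0512]
contact_force: [-2.1, 7.0, 0.7]
position: [0.6092, 0.2505, 0.0513]
contact_force: [-2.6, 7.4, -0.6]
t 30.95 p [0.6092 0.2505 0.0513] x [0.99  0.138 0.006] y [ 0.138 -0.99  -0.025] z [ 0.003  0.025 -1.   ] F [-2.6  7.4 -0.6] op 0.511
TCP in stand [57.9 34.6 43.3] F stand [ 7.7  1.5 -0.6] yawerr deg 0.04
10mm stand +x = tool [  0.01 -10.     0.25]
10mm stand +y = tool [-10.    -0.01  -0.06]
```

```bash
python3 -m jog '[[[2,-1,0],0],[[4,-1,0],0],[[6,-1,0],0],[[8,-1,0],0],[[9.5,-1,0],0],[[9.5,-1,0],0]]'; for i in 1 2 3; do python3 -m jog '[[[1,0,0],0],[[2,0,0],0],[[2,0,0],0]]'|grep -E 'pos|contact'; done; python3 -c "
from h import *
instand()"; python3 -m jog '[[[0,1.5,0],0],[[0,1.5,1],0],[[0,2,2.5],0],[[0,2,2.5],0]]'; python3 -c "
from h import *
instand()"
```

```text
clock: 31.7
position: [0.6187, 0.2527, 0.0514]
eef_rot: [-0.012, 0.998, 0.069, 0.002]
contact_force: [-0.3, -0.2, -0.3]
opening: 0.507
position: [0.62, 0.2529, 0.0512]
contact_force: [-2.3, -0.2, -1.0]
position: [0.6201, 0.253, 0.0506]
contact_force: [-4.4, 0.4, 1.2]
position: [0.6203, 0.253, 0.0501]
contact_force: [-6.1, 0.1, 2.5]
t 32.83 p [0.6203 0.253  0.0501] x [ 0.99   0.138 -0.003] y [ 0.138 -0.99  -0.024] z [-0.006  0.024 -1.   ] F [-6.1  0.1  2.5] op 0.504
TCP in stand [58.9 23.3 42.1] F stand [0.9 6.  2.5] yawerr deg 0.02
10mm stand +x = tool [  0.   -10.     0.24]
10mm stand +y = tool [-10.    -0.     0.03]
clock: 33.33
position: [0.6203, 0.2522, 0.0492]
eef_rot: [-0.013, 0.998, 0.069, -0.002]
contact_force: [-6.9, 1.3, 8.7]
opening: 0.507
t 33.33 p [0.6203 0.2522 0.0492] x [ 0.99   0.138 -0.003] y [ 0.138 -0.99  -0.027] z [-0.007  0.026 -1.   ] F [-6.9  1.3  8.7] op 0.507
TCP in stand [58.  23.3 41.2] F stand [2.3 6.7 8.7] yawerr deg 0.04
10mm stand +x = tool [  0.01 -10.     0.27]
10mm stand +y = tool [-10.    -0.01   0.03]
```

Seated at the expected height (41.2). Release, retreat clear of the view and look.

```bash
python3 -m jog '[[[0,0,0],0],[[0,0,0],0],[[0,0,0],0],[[0,0,0],0],[[0,0,-3],0],[[0,0,-40],0],[[0,0,-90],0],[[0,0,-130],0],[[0,60,-140],0],[[0,180,-140],0],[[0,300,-140],0],[[0,400,-140],0],[[0,400,-140],0],[[0,400,-140],0],[[0,400,-140],0],[[0,400,-140],0]]' 62 ; python3 -c "
from h import *
d=snap('top','s11'); e=snap('scene','s12')
a=cv2.imread('pics/s11_full.png');b=cv2.imread('pics/s12_full.png')
for img,dd in((a,d),(b,e)):
    pass
A=cv2.resize(a[115:175,200:290],None,fx=8,fy=8,interpolation=3);B=cv2.resize(b[180:250,360:460],None,fx=7.2,fy=7.2,interpolation=3)
S=5
for n,(L,W,z) in enumerate([(170,66,12),(140,56,24),(110,46,36)]):
    P=np.array([st(x,y,z) for x,y in((0,0),(L,0),(L,W),(0,W))])/1000
    col=[(0,0,255),(0,255,0),(255,0,255)][n]
    for img,dd,o,f in((A,d,(200,115),8),(B,e,(360,180),7.2)):
        for u in (pix(dd,P)-o+.5)*f: cv2.circle(img,tuple(int(v) for v in u),2,col,-1)
cv2.imwrite('pics/f1.png',A);cv2.imwrite('pics/f2.png',B); state()"
```

```text
clock: 35.33
position: [0.6765, -0.1494, 0.1783]
eef_rot: [-0.013, 0.998, 0.068, -0.002]
contact_force: [-0.2, 0.7, -0.1]
opening: 0.724
t 35.42 p [ 0.6762 -0.1465  0.1784] x [ 0.99   0.139 -0.003] y [ 0.139 -0.99  -0.028] z [-0.007  0.027 -1.   ] F [ 0.8  0.3 -0.3] op 0.726
```

View pics/f1.png

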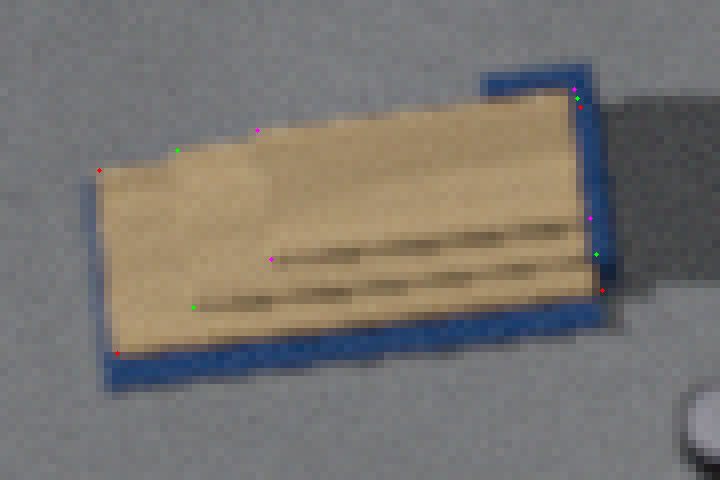

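View pics/f2.png

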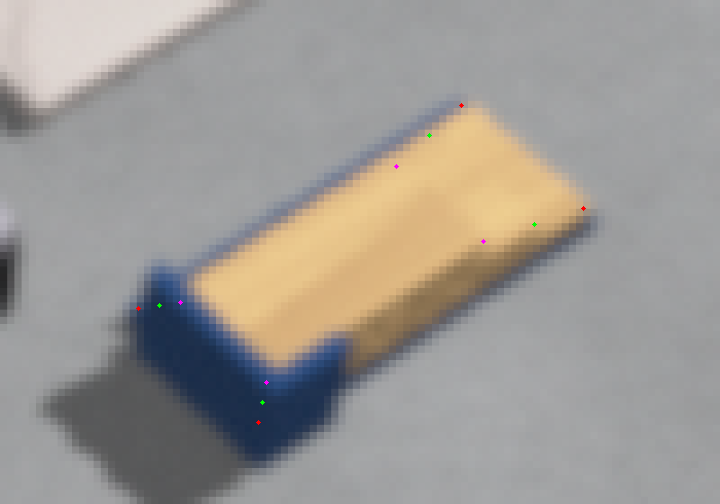

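The top crop shows all three boards flush with the end fence and the back fence stub, and their edges line up with the predicted corners. The scene crop shows them stacked flat, with no visible gap at the fences. Handing in.

```bash
python3 -c "
from cell import robot
print(robot.finish_job())"
```

```text
the job is handed in; nothing more can be done
None
```

I stacked the three wooden boards in the blue stand, largest at the bottom and smallest on top. I pushed each one gently (about 6–8 N) against the end fence and then the back fence, seated and released it, and handed the job in at about 35 s. No verdict was reported.

- **Fit:** at release the gripper's distances from the back fence (33.5, 28.4 and 23.3 mm) and its heights matched snug, flat boards to about 0.5 mm. The last top view shows all three boards flush with both fences.
- **Along the length:** the end-fence contacts came 1.5–3 mm beyond the nominal position. I put this down to where along its length I gripped each board, because the top views show no gap there.
- **Disagreements:** the two cameras differed by about 3 mm on board positions. In the last scene view, the predicted corners sat a few mm off the boards.
- **Gripper tilt:** the gripper slowly tilted to about 0.027 rad over the run. The boards still look flat after release, but I did not measure their tilt.
- **Left alone:** I never touched the slate, marble board or pots. They look unmoved in the pictures, but I did not measure their positions at the end.

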